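Clear the colour comparator and hold its chamber lid open

ROBOT

A 6-joint arm with a two-finger parallel gripper is mounted at the origin on the work surface. World frame = base frame: x ahead of the robot, y to its left, z up, the work surface at z = 0. Lengths are in m, angles in rad, forces in N, time in s.
With the tool pointing down it reaches from about 0.35 to 0.775 m from the base axis. Payload 7.3 kg.
Tool frame: the origin (TCP) lies midway between the tips of the shut fingers; the grasp point (between the pads) lies 19 mm behind it; z points along the fingers, y is the line along which they close (so a half turn about z gives the same grasp; the last joint's range is limited). The gripper opens to 92 mm and grips with 3 to 60 N. Pads are 19 mm wide; open, the fingers measure 130 mm over their backs; the gripper's body (75 mm by 190 mm) begins 47 mm behind the grasp point.
Start: joints at [-1.416, 0.342, 1.524, -0, 1.275, -0.146], TCP at [0.156, -0.501, 0.227] pointing down, gripper open.
Joint ranges: [-2.53, 2.53], [-0.77, 2.02], [0.04, 2.7], [-1, 4.14], [0.28, 2.66], [-3.11, 3.11]. Speed limits (rad/s): [2.57, 2.57, 3.14, 3.14, 3.14, 3.14].

INTERFACE

Orientations are given as [roll, pitch, yaw] about the fixed x, y, z axes, in that order (R = Rz(yaw) Ry(pitch) Rx(roll)).
In Python, from cell import robot, read_camera, camera_params, nets gives the robot as it stands. The module is installed in compiled form; this text tells all that it offers.
- The arm moves only by the tool step_arm, never from a script. Its argument "steps" is a list of rows, each an object of numbers: "x", "y", "z": the shift along the tool's x, y, z as a fraction of full scale; "rx", "ry", "rz": the turn, a rotation vector about the tool's x, y, z as a fraction of full scale; "claw": the opening, from -1 (shut) to 1 (fully open). In form: [{"x": .., "y": .., "z": .., "rx": .., "ry": .., "rz": .., "claw": ..}, ...]. A call has 1 to 12 rows; each row is the pose to reach, as a shift and turn from the pose commanded when the call began, along the tool's axes at that moment; what a row does not reach only later rows make up. Full scale, the value 1, is 750 mm for a shift and pi/4 rad for a turn. A row lasts 1/12 s, in which the tool goes at most 41.7 mm and 7.16 degrees, less where a joint would pass 70% of its speed; a pose out of reach is approached as far as the arm can. A call with a number of a shift or a turn outside -1 to 1 is refused whole. A call with a gripper value outside its range is refused whole. The fingers move at their own pace and stop on an object; "squeeze" is the grip in N (left out, the last holds). Time passes only in rows, so rows that repeat a pose let the fingers close. It gives the time, the measured TCP pose, the force, the opening and the grip force at its end, in the units of the state.
- robot.observe(): the state, without advancing time (a new reading comes with each control period).
- read_camera(name): name is "scene" or "top" or "wrist"; returns (picture, depth): 480x640x3 uint8, blue, green, red; 480x640 float32, m along the optical axis (not along the pixel's ray), 0 where there is no reading.
- camera_params(name): a dict with "fx", "fy", "cx", "cy" (pixels), "k1" (the pictures are not rectified: a ray, as slopes to the right and down, at radius r is drawn at 1 + k1 r^2 times it, then the intrinsics apply), "R" (3x3) and "t" (3): a world point X has camera coordinates R X + t; the wrist camera has in their place "hand_eye" (4x4, takes a point from camera to tool coordinates, whose origin is the TCP and whose axes are the flange's). Camera axes: x right, y down, z forward; pixel columns grow to the right and rows downward; lengths in m; the calibration is good to about 2 mm. A picture is of the moment at which its call begins: read the wrist's pose just before it. camera_params takes no time and is no camera call.
- robot.hand_in(): hands the job in; it is judged then, once.
Trained networks look in the newest picture that a camera, given by its name, has taken for a name from the list of things; names that differ only in an ending like _2 or _b are one class to them, and where a whole thing is asked for, a point or a joint stands for the part that bears it (a point fixed in the world has none). Each returns a list of dicts, best first, with "conf" (0 to 1); they miss things now and then, are a little off and sometimes report something else, mostly with a low value. They report only what shows in the picture. A call takes as long as a camera call. They do not tell look-alikes from the thing itself.
- nets.masks_of(camera, query): "region" (480x640 bool, what is visible of it) and "box" ([left, top, right, bottom] in pixels, round what is visible of it).
- nets.landmark_of(camera, query): "pixel" ([row, column] in pixels: a listed point, or the origin of a listed thing).
The state is a dict: "time": time; "qpos": joint angles; "qvel": joint speeds; "joint_efforts": joint torques, N m; "tool_pos": TCP position; "tool_rot": TCP orientation; "contact_force": force on the tool from outside, world axes, zero at the start; "torque": the same for the moment, N m; "opening": finger opening in m; "grip_force": force on a finger pad.
Only numpy, scipy, OpenCV 4.12 (cv2) and the standard library are available. Lean on these libraries where they do the work, as an engineer would, in place of code of your own. Each camera call takes 0.05 s, during which the arm holds its last target. There are 200 camera calls.

TASK

Two used tissue-paper balls were left on top of the grey colour comparator: put both in the blue waste bin while the sample-chamber lid is still shut. Then lift the lid by its bow handle to 60 degrees from shut and hold it there by the handle, so that a colleague can reach the glass cell; it has no stay, so never let it drop, and finish while still holding it. Do not knock the black viewing tube, and leave the jars, bottles, beaker, screwdriver and bin standing where they are.

Things in the scene. Friction and masses are not known exactly. Their poses are not given: they have to be found in the camera images.
- comparator: grey bench colour comparator, fixed, 300 mm deep (x), 440 mm wide (y), flat deck 120 mm above the bench; z up, silver front with red buttons faces its -x (towards the robot), yaw up to 0.25 rad either way. Origin: centre of its underside. Under the lid, right of the middle, is a white chamber (125 by 130 mm, floor 28 mm above the bench).
- sample_lid (a joint): angle of the sample lid in rad: 0 shut (lying flat on the deck), 1.047 is 60 degrees, stop at 1.4. Plain free hinge with little friction and no stay: the lid (about 0.3 to 0.6 kg with handle) falls shut from any angle when let go. Hinged along its far edge (parallel to the comparator's y); its near edge swings up and away from the robot.
- lid_hinge (a point): point on the hinge line of the lid (dark grey steel plate, 160 mm front to back, 170 mm wide, 5 mm thick, top face 125 mm above the bench when shut), mid-width, at its underside; 90 mm behind (+x), 100 mm to the right (-y) and 120 mm above the comparator's origin.
- lid_handle: steel bow handle: round bar 10 mm thick, 90 mm long along the comparator's y, with a leg down to the lid at each end. Origin: middle of the bar; shut, it is 135 mm from the hinge line towards the front (-x) and 41 mm above the hinge (36 mm above the lid's top face). Axes turn with the lid; shut, they are the comparator's. The round bar can turn between the pads as the lid swings.
- viewing_tube: upright black viewing tube fixed on the comparator's deck; delicate. 38 mm diameter, rubber eyecup 50 mm diameter at the top, 160 mm tall (top 280 mm above the bench), on a foot 70 by 60 by 6 mm. Origin: centre of its foot on the deck, 85 mm in front (-x) and 90 mm left (+y) of the comparator's origin.
- paper_ball_1_center (a point): centre of the first crumpled white paper ball, an uneven lump about 36 to 42 mm across, 12 g, 38 mm tall, firm, does not roll easily. It lies on the lid behind the handle, its centre 65 to 105 mm behind the bar. Centre is 19 mm above what it lies on.
- paper_ball_2_center (a point): centre of the second paper ball, like the first; it lies on the deck left of the lid, farther back than the viewing tube, next to the small amber jar.
- waste_bin: blue round open waste bin standing loose on the bench right of the comparator: 166 mm outside diameter at the mouth, 132 mm at the foot, 140 mm tall, wall 3 mm, 0.7 kg. Origin: centre of its underside, z up.
- bin_mouth (a point): centre of the bin's mouth, 140 mm above the bench.
- deck_jar: capped amber sample jar, 42 mm diameter, 62 mm tall, standing on the comparator's deck left of the lid, about 75 to 130 mm from paper ball 2; not part of the job. Origin: centre of its underside.
- jar_amber: capped amber sample jar, 56 mm diameter, 85 mm tall, on the bench at the left; bystander. Origin: centre of underside.
- jar_green: capped green sample jar, 56 mm diameter, 85 mm tall, on the bench at the left; bystander. Origin: centre of underside.
- reagent_bottle: brown reagent bottle, 64 mm diameter, 150 mm tall, on the bench at the left; bystander. Origin: centre of underside.
- beaker: empty glass beaker, 66 mm diameter, 85 mm tall, on the bench beyond the bin; bystander. Origin: centre of underside.
- wash_bottle: white wash bottle with blue cap, 60 mm diameter, 160 mm tall, on the bench at the far right; bystander. Origin: centre of underside.
- screwdriver: screwdriver, 160 mm long, lying on the bench at the left; bystander. Origin: centre of its underside.
Things that resemble listed ones, but are neither listed nor needed, are in the scene too. What is shaped like the part that bears paper_ball_1_center but brown is not meant. Leave any red look-alike of the part that bears paper_ball_2_center alone.

How it is judged:
On the way:
1. both paper balls are in the upright waste bin while the lid is shut (under 0.1 rad) (horizontal distance between each of paper_ball_1_center, paper_ball_2_center and bin_mouth below 0.075 m and z of each of paper_ball_1_center, paper_ball_2_center in the frame of waste_bin below 0.125 m and angle between waste_bin's own z axis and vertical below 0.15 rad and value of joint sample_lid below 0.1 rad), for 0.2 s.
At the end, for the whole second after the job is handed in: Both paper balls in the bin (centres within 75 mm of its axis and at least 15 mm below its rim), the bin upright within 0.15 rad, and the lid still, held by the fingers at the handle (over 0.4 N) between 52 and 68 degrees open (horizontal distance between each of paper_ball_1_center, paper_ball_2_center and bin_mouth below 0.075 m and z of each of paper_ball_1_center, paper_ball_2_center in the frame of waste_bin below 0.125 m and angle between waste_bin's own z axis and vertical below 0.15 rad and value of joint sample_lid between 0.907 and 1.187 rad and velocity of joint sample_lid between -0.1 and 0.1 rad/s and contact force between lid_handle and the fingers above 0.4 N); the arm keeps its last pose, push and grip.
It fails at once if the lid is let drop (falling faster than 2 rad/s) (velocity of joint sample_lid below -2 rad/s).
It fails at once if the viewing tube is knocked (over 8 N) (contact force between viewing_tube and anything else above 8 N).
It fails at once if a jar, bottle, the beaker or the screwdriver is moved by over 30 mm (distance of any of deck_jar, jar_amber, jar_green, reagent_bottle, beaker, wash_bottle, screwdriver from where it was at the start of the episode above 0.03 m).
It fails at once if the bin is moved by over 60 mm (distance of waste_bin from where it was at the start of the episode above 0.06 m).
It also fails if it takes over 72 s, if anything falls off the work surface, if the arm or the gripper's body presses on something with over 40 N, if the wrist force passes 120 N, or if a joint passes its speed limit or range.

## Working session

There is one attempt and no reset: what is moved stays moved. The work goes in short steps, Python scripts to look and compute and a tool call to move; the robot and the scene stay as the last step left them, time stands still between calls to the robot, and variables do not carry over. Pictures are saved under pics/ and viewed, at most 10 in all, crops included, and the job is handed in when it is done.

Besides the shell and the picture viewer there is one more tool, called after "Request:" as name([rows], argument=value, ...), one row to a line, values as JSON. step_arm: Moves the arm, as the interface text tells. Its arguments: {"type":"object","properties":{"steps":{"type":"array","items":{"type":"object","properties":{"x":{"type":"number","minimum":-1,"maximum":1},"y":{"type":"number","minimum":-1,"maximum":1},"z":{"type":"number","minimum":-1,"maximum":1},"rx":{"type":"number","minimum":-1,"maximum":1},"ry":{"type":"number","minimum":-1,"maximum":1},"rz":{"type":"number","minimum":-1,"maximum":1},"claw":{"type":"number"}}}},"squeeze":{"type":"number"}},"required":["steps"]}

```bash
mkdir -p pics; cat > h.py <<'E'
import numpy as np, cv2
from cell import robot, read_camera, camera_params, nets
from scipy.spatial.transform import Rotation as Ro
def T_tool(s=None):
    s=s or robot.observe(); T=np.eye(4); r=np.array(s["tool_rot"])
    T[:3,:3]=Ro.from_euler('xyz',r).as_matrix() if r.size==3 else r
    T[:3,3]=s["tool_pos"]; return T
def extr(cam,T=None):
    p=camera_params(cam)
    if "hand_eye" in p:
        return p,(T@np.array(p["hand_eye"]))
    M=np.eye(4);M[:3,:3]=p["R"];M[:3,3]=p["t"];return p,np.linalg.inv(M)
def rays(p,uv):
    K=np.array([[p["fx"],0,p["cx"]],[0,p["fy"],p["cy"]],[0,0,1.]])
    return cv2.undistortPoints(np.array(uv,float).reshape(-1,1,2),K,np.array([p["k1"],0,0,0,0.])).reshape(-1,2)
def cloud(cam,depth,T=None):
    p,M=extr(cam,T); v,u=np.mgrid[:480,:640]
    n=rays(p,np.stack([u.ravel(),v.ravel()],1)); z=depth.ravel()[:,None]
    P=np.hstack([n*z,z])@M[:3,:3].T+M[:3,3]
    P[depth.ravel()==0]=np.nan
    return P.reshape(480,640,3)
def on_plane(cam,uv,z,T=None):
    p,M=extr(cam,T); n=rays(p,uv); d=np.hstack([n,np.ones((len(n),1))])@M[:3,:3].T; o=M[:3,3]
    return o+d*((z-o[2])/d[:,2])[:,None]
E
python3 - <<'E'
from h import *
print(robot.observe())
for c in("scene","top"):
    im,d=read_camera(c); cv2.imwrite(f"pics/{c}0.png",im); np.savez(f"{c}0.npz",im=im,d=d)
    p,M=extr(c);print(c,M.round(3).tolist())
    P=cloud(c,d)
    for q in("comparator","lid_handle","viewing_tube","waste_bin","deck_jar","paper_ball_1_center","lid_hinge","bin_mouth"):
        for m in nets.landmark_of(c,q)[:4]:
            r,k=m["pixel"]; print(q,round(m["conf"],2),np.round([r,k]),P[int(np.clip(r,0,479)),int(np.clip(k,0,639))].round(3))
E
```

```text
{'time': 0.0, 'qpos': array([-1.41600630e+00,  3.42714836e-01,  1.52500920e+00,  7.36729689e-06,
        1.27536652e+00, -1.46026548e-01]), 'qvel': array([ 3.45647611e-04, -4.44347771e-04, -6.29095614e-04, -4.66345263e-05,
        6.06498179e-04, -4.97123247e-04]), 'joint_efforts': array([ 2.22794872e-03, -4.31242740e+01, -2.44216043e+01,  7.19704223e-02,
        5.60383976e-02, -1.19293009e-04]), 'tool_pos': array([ 0.1555064 , -0.5010287 ,  0.22605177]), 'tool_rot': array([-3.14011171e+00, -2.24927328e-04,  3.00814256e-01]), 'contact_force': array([-7.02149407e-01, -3.94386820e-04, -3.28348528e-01]), 'torque': array([-0.03289315, -0.05038843,  0.06286747]), 'grip_force': 0.0, 'opening': 0.09164019575359818}
scene [[-0.289, 0.581, -0.761, 1.403], [0.957, 0.17, -0.233, 0.245], [-0.006, -0.796, -0.605, 0.797], [0.0, 0.0, 0.0, 1.0]]
comparator 0.87 [286. 382.] [0.682 0.146 0.119]
lid_handle 0.61 [208. 358.] [0.496 0.05  0.165]
viewing_tube 0.59 [237. 440.] [0.51  0.241 0.134]
waste_bin 0.84 [228. 229.] [ 0.499 -0.291  0.04 ]
deck_jar 0.58 [266. 402.] [0.641 0.177 0.143]
paper_ball_1_ce
[... 223 characters left out ...]
9, 0.359], [-1.0, -0.021, -0.002, -0.015], [0.005, -0.139, -0.99, 1.298], [0.0, 0.0, 0.0, 1.0]]
comparator 0.79 [238. 254.] [0.538 0.128 0.119]
lid_handle 0.61 [256. 287.] [0.498 0.053 0.123]
viewing_tube 0.76 [260. 202.] [0.481 0.227 0.187]
viewing_tube 0.31 [239. 253.] [0.535 0.13  0.12 ]
waste_bin 0.81 [290. 445.] [ 0.44  -0.324  0.008]
waste_bin 0.26 [230. 310.] [0.554 0.001 0.162]
deck_jar 0.85 [200. 237.] [0.61  0.161 0.179]
deck_jar 0.58 [227. 508.] [ 0.581 -0.448  0.098]
paper_ball_1_center 0.83 [246. 377.] [ 0.54  -0.158  0.036]
paper_ball_1_center 0.56 [233. 312.] [ 0.547 -0.001  0.163]
lid_hinge 0.84 [201. 305.] [0.627 0.014 0.119]
bin_mouth 0.86 [286. 456.] [ 0.45  -0.354  0.004]
```

View pics/top0.png

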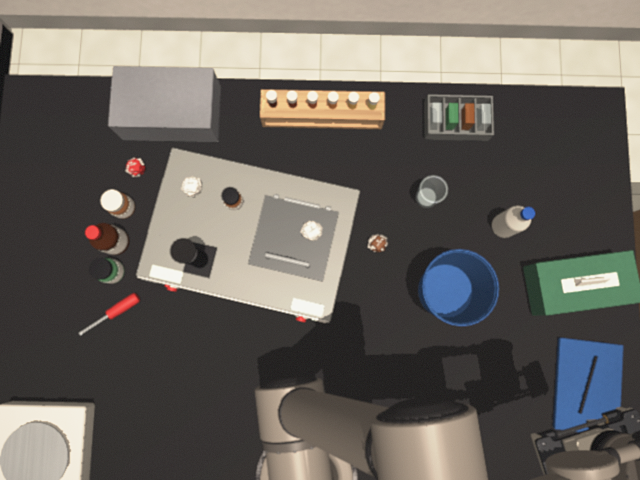

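View pics/scene0.png

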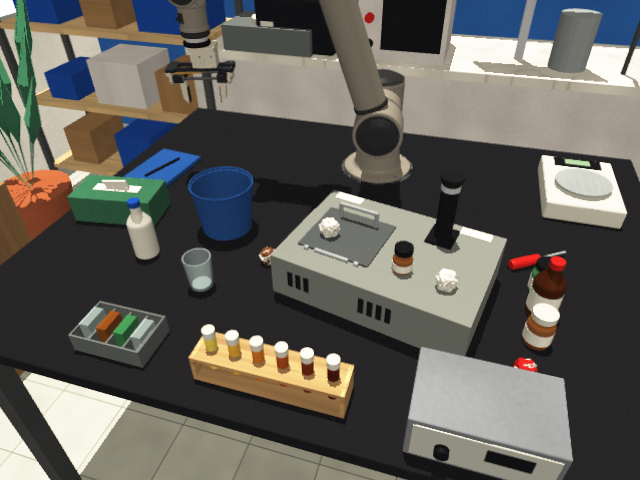

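Top view: white balls at (312,230) on the lid and (191,186) on the deck. The brown look-alike is at (378,242), the red one at (135,167), and the bin at (459,287).

```bash
python3 - <<'E'
from h import *
f=np.load("top0.npz"); P=cloud("top",f["d"]); im=f["im"]
m=(abs(P[...,2]-.121)<.008)&(P[...,0]>.3)&(P[...,0]<.8)&(P[...,1]>-.15)&(P[...,1]<.4)
m=cv2.morphologyEx(m.astype(np.uint8),cv2.MORPH_OPEN,np.ones((3,3)))
n,l,st,_=cv2.connectedComponentsWithStats(m); k=1+st[1:,4].argmax()
Q=P[l==k]; c,wh,a=cv2.minAreaRect((Q[:,:2]*1000).astype(np.float32)); print("deck",c,wh,a,np.median(Q[:,2]))
for name,(r,cc) in dict(b1=(230,312),b2=(186,191)).items():
    W=P[r-16:r+17,cc-16:cc+17].reshape(-1,3); C=im[r-16:r+17,cc-16:cc+17].reshape(-1,3)
    zs=.125 if name=="b1" else .12
    S=W[(W[:,2]>zs+.008)&(C.min(1)>110)]; print(name,len(S),S.min(0),S.max(0),np.median(S,0),cv2.minEnclosingCircle((S[:,:2]*1000).astype(np.float32)))
W=P[245:275,258:318].reshape(-1,3);S=W[(W[:,2]>.145)&(W[:,2]<.175)];print("bar",len(S),cv2.minAreaRect((S[:,:2]*1000).astype(np.float32)),np.median(S,0))
W=P[240:335,410:505].reshape(-1,3);S=W[(W[:,2]>.13)&(W[:,2]<.15)];print("bin",len(S),cv2.minEnclosingCircle((S[:,:2]*1000).astype(np.float32)),S[:,2].max())
W=P[185:210,220:245].reshape(-1,3);S=W[(W[:,2]>.17)&(W[:,2]<.2)];print("jar",len(S),cv2.minEnclosingCircle((S[:,:2]*1000).astype(np.float32)))
W=P[225:280,160:215].reshape(-1,3);S=W[(W[:,2]>.25)&(W[:,2]<.3)];print("tube",len(S),cv2.minEnclosingCircle((S[:,:2]*1000).astype(np.float32)))
E
```

```text
deck (549.31201171875, 140.10885620117188) (441.75579833984375, 304.7972717285156) 78.05061340332031 0.12184084005652607
b1 317 [ 0.53118506 -0.02291483  0.13507714] [0.57279446 0.0231082  0.16883407] [ 0.55070511 -0.0010407   0.15940631] ((553.4471435546875, -0.1354915052652359), 23.54224395751953)
b2 314 [0.62625641 0.2453895  0.12808036] [0.66938746 0.28998687 0.16399535] [0.64408465 0.26470234 0.15432727] ((649.9000854492188, 270.6469421386719), 25.932401657104492)
bar 218 ((485.802978515625, 49.8882942199707), (98.88362884521484, 10.23581314086914), 77.92288970947266) [0.48515107 0.04855567 0.16652249]
bin 738 ((435.7783508300781, -326.6778564453125), 83.49011993408203) 0.1470187801265772
jar 263 ((619.4252319335938, 175.38099670410156), 19.600324630737305)
tube 549 ((486.17138671875, 244.59474182128906), 25.385169982910156)
```

```bash
cat >> h.py <<'E'
def go(xyz,yaw,tilt=0,T=None):
    "fractions from present pose to TCP xyz, tool down at yaw, tilted about its x"
    T=T_tool() if T is None else T
    G=Ro.from_euler('xyz',[np.pi,0,yaw]).as_matrix()@Ro.from_rotvec([tilt,0,0]).as_matrix()
    d=T[:3,:3].T@(np.array(xyz)-T[:3,3]); w=Ro.from_matrix(T[:3,:3].T@G).as_rotvec()
    print("xyz",(d/.75).round(4),"rot",(w/(np.pi/4)).round(4),"rows",np.ceil([np.linalg.norm(d)/.0417,np.linalg.norm(w)/.125]))
E
python3 -c "
from h import *
go([.30,-.3,.33],.3);go([.552,0,.30],.3)"
```

```text
xyz [ 0.2635 -0.1994 -0.1377] rot [0.0001 0.     0.001 ] rows [7. 1.]
xyz [ 0.703  -0.4819 -0.0977] rot [0.0001 0.     0.001 ] rows [16.  1.]
```

Request:
step_arm([
  {"z":-0.05},
  {"x":0.08,"y":-0.05,"z":-0.1,"claw":1},
  {"x":0.264,"y":-0.2,"z":-0.137},
  {"x":0.264,"y":-0.2,"z":-0.137},
  {"x":0.264,"y":-0.2,"z":-0.137},
  {"x":0.264,"y":-0.2,"z":-0.137},
  {"x":0.703,"y":-0.482,"z":-0.1},
  {"x":0.703,"y":-0.482,"z":-0.1},
  {"x":0.703,"y":-0.482,"z":-0.1},
  {"x":0.703,"y":-0.482,"z":-0.1},
  {"x":0.703,"y":-0.482,"z":-0.1},
  {"x":0.703,"y":-0.482,"z":-0.1},
], squeeze=10)

```text
$.steps[0]: bad value
```

```bash
python3 -c "
from h import *
go([.552,0,.30],.3)"
```

```text
xyz [ 0.703  -0.4819 -0.0977] rot [0.0001 0.     0.001 ] rows [16.  1.]
```

Request:
step_arm([
  {"x":0,"y":0,"z":-0.05,"rx":0,"ry":0,"rz":0,"claw":1},
  {"x":0.264,"y":-0.2,"z":-0.137,"rx":0,"ry":0,"rz":0,"claw":1},
  {"x":0.264,"y":-0.2,"z":-0.137,"rx":0,"ry":0,"rz":0,"claw":1},
  {"x":0.264,"y":-0.2,"z":-0.137,"rx":0,"ry":0,"rz":0,"claw":1},
  {"x":0.264,"y":-0.2,"z":-0.137,"rx":0,"ry":0,"rz":0,"claw":1},
  {"x":0.264,"y":-0.2,"z":-0.137,"rx":0,"ry":0,"rz":0,"claw":1},
  {"x":0.703,"y":-0.482,"z":-0.1,"rx":0,"ry":0,"rz":0,"claw":1},
  {"x":0.703,"y":-0.482,"z":-0.1,"rx":0,"ry":0,"rz":0,"claw":1},
  {"x":0.703,"y":-0.482,"z":-0.1,"rx":0,"ry":0,"rz":0,"claw":1},
  {"x":0.703,"y":-0.482,"z":-0.1,"rx":0,"ry":0,"rz":0,"claw":1},
  {"x":0.703,"y":-0.482,"z":-0.1,"rx":0,"ry":0,"rz":0,"claw":1},
  {"x":0.703,"y":-0.482,"z":-0.1,"rx":0,"ry":0,"rz":0,"claw":1},
], squeeze=10)

```text
time: 1.9
tool_pos: [0.433, -0.1431, 0.3086]
tool_rot: [3.141, -0.001, 0.301]
contact_force: [1.3, -1.0, 0.1]
opening: 0.0919
grip_force: 0.0
```

```bash
python3 -c "
from h import *
go([.552,0,.30],.3)"
```

```text
xyz [ 0.208  -0.1353  0.0115] rot [ 0.001  -0.0007  0.001 ] rows [5. 1.]
```

Request:
step_arm([
  {"x":0.18,"y":-0.117,"z":0.01,"rx":0,"ry":0,"rz":0,"claw":1},
  {"x":0.18,"y":-0.117,"z":0.01,"rx":0,"ry":0,"rz":0,"claw":1},
  {"x":0.18,"y":-0.117,"z":0.01,"rx":0,"ry":0,"rz":0,"claw":1},
  {"x":0.18,"y":-0.117,"z":0.01,"rx":0,"ry":0,"rz":0,"claw":1},
  {"x":0.18,"y":-0.117,"z":0.01,"rx":0,"ry":0,"rz":0,"claw":1},
  {"x":0.18,"y":-0.117,"z":0.01,"rx":0,"ry":0,"rz":0,"claw":1},
  {"x":0.18,"y":-0.117,"z":0.01,"rx":0,"ry":0,"rz":0,"claw":1},
])

```text
time: 2.48
tool_pos: [0.5348, -0.0214, 0.3006]
tool_rot: [3.141, 0.001, 0.301]
contact_force: [0.6, -0.0, 0.1]
opening: 0.0916
grip_force: 0.0
```

```bash
cat > look.py <<'E'
from h import *
import sys
T=T_tool(); im,d=read_camera("wrist"); P=cloud("wrist",d,T); cv2.imwrite(f"pics/{sys.argv[1]}.png",im); np.savez(sys.argv[1]+".npz",im=im,P=P)
Z0=.145 ; w=(im.min(2)>100)&(P[...,2]>.134)&(P[...,2]<.18)&(P[...,0]>.49)
n,l,st,c=cv2.connectedComponentsWithStats(w.astype(np.uint8))
for k in range(1,n):
    if st[k,4]>300:
        S=P[l==k]; print(st[k],(S.min(0)/2+S.max(0)/2).round(4),np.median(S,0).round(4),(np.ptp(S,axis=0)).round(3))
E
python3 look.py w1; python3 -c "
from h import *
go([.552,0,.132],.3);go([.552,0,.30],.3)"
```

```text
[  1   0  53  18 614] [0.6389 0.2629 0.1448] [0.6373 0.2568 0.145 ] [0.019 0.036 0.021]
[112  28  41  53 354] [0.6225 0.1662 0.142 ] [0.6201 0.1568 0.14  ] [0.042 0.026 0.016]
[ 278  168   58   53 2062] [ 0.5557 -0.      0.1497] [ 0.5582 -0.0007  0.1577] [0.041 0.048 0.025]
[173 224  73  36 622] [0.4966 0.0658 0.1626] [0.4953 0.0732 0.1633] [0.013 0.064 0.006]
xyz [ 0.0309 -0.0211  0.2251] rot [0.0004 0.0006 0.0003] rows [5. 1.]
xyz [ 0.0308 -0.021   0.0011] rot [0.0004 0.0006 0.0003] rows [1. 1.]
```

View pics/w1.png

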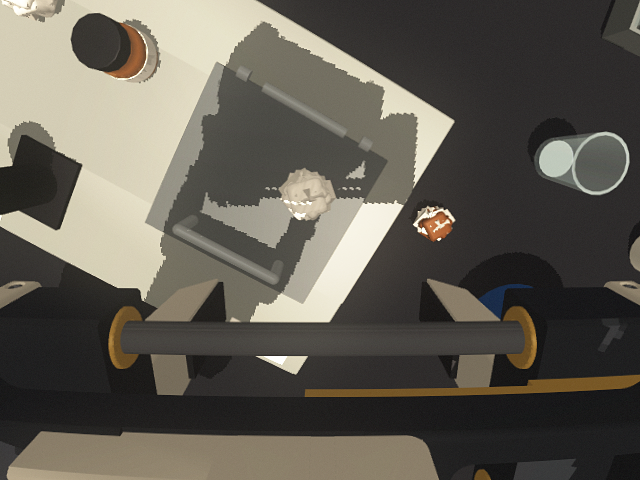

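The wrist view shows ball 1 at (306,193), with the handle at (230,250). Depth confirms about (0.555, 0).

Request:
step_arm([
  {"x":0.034,"y":-0.022,"z":0.08,"rx":0,"ry":0,"rz":0,"claw":1},
  {"x":0.034,"y":-0.022,"z":0.12,"rx":0,"ry":0,"rz":0,"claw":1},
  {"x":0.034,"y":-0.022,"z":0.16,"rx":0,"ry":0,"rz":0,"claw":1},
  {"x":0.034,"y":-0.022,"z":0.2,"rx":0,"ry":0,"rz":0,"claw":1},
  {"x":0.034,"y":-0.022,"z":0.225,"rx":0,"ry":0,"rz":0,"claw":1},
  {"x":0.034,"y":-0.022,"z":0.225,"rx":0,"ry":0,"rz":0,"claw":1},
  {"x":0.034,"y":-0.022,"z":0.225,"rx":0,"ry":0,"rz":0,"claw":1},
  {"x":0.034,"y":-0.022,"z":0.225,"rx":0,"ry":0,"rz":0,"claw":-1},
  {"x":0.034,"y":-0.022,"z":0.225,"rx":0,"ry":0,"rz":0,"claw":-1},
  {"x":0.034,"y":-0.022,"z":0.225,"rx":0,"ry":0,"rz":0,"claw":-1},
  {"x":0.034,"y":-0.022,"z":0.225,"rx":0,"ry":0,"rz":0,"claw":-1},
  {"x":0.034,"y":-0.022,"z":0.225,"rx":0,"ry":0,"rz":0,"claw":-1},
], squeeze=10)

```text
time: 3.53
tool_pos: [0.5548, 0.002, 0.1329]
tool_rot: [3.141, -0.001, 0.301]
contact_force: [-0.2, -0.1, 0.6]
opening: 0.063
grip_force: 0.0
```

```bash
python3 -c "
from h import *
go([.552,0,.28],.3);go([.436,-.327,.26],.3)"
```

```text
xyz [-0.0041  0.0016 -0.1961] rot [ 0.0009 -0.0016  0.001 ] rows [4. 1.]
xyz [-0.2811  0.3721 -0.1696] rot [ 0.0009 -0.0016  0.001 ] rows [9. 1.]
```

Fingers are still closing, so I'll wait, then lift.

Request:
step_arm([
  {"x":0,"y":0,"z":0,"rx":0,"ry":0,"rz":0,"claw":-1},
  {"x":0,"y":0,"z":0,"rx":0,"ry":0,"rz":0,"claw":-1},
  {"x":0,"y":0,"z":0,"rx":0,"ry":0,"rz":0,"claw":-1},
  {"x":0,"y":0,"z":0,"rx":0,"ry":0,"rz":0,"claw":-1},
  {"x":0,"y":0,"z":0,"rx":0,"ry":0,"rz":0,"claw":-1},
  {"x":0,"y":0,"z":0,"rx":0,"ry":0,"rz":0,"claw":-1},
  {"x":0,"y":0,"z":0,"rx":0,"ry":0,"rz":0,"claw":-1},
])

```text
time: 4.12
tool_pos: [0.5546, 0.002, 0.1323]
tool_rot: [3.141, -0.0, 0.301]
contact_force: [-1.1, -0.3, 3.5]
opening: 0.0455
grip_force: 10.0
```

Request:
step_arm([
  {"x":0,"y":0,"z":-0.04,"rx":0,"ry":0,"rz":0,"claw":-1},
  {"x":0,"y":0,"z":-0.08,"rx":0,"ry":0,"rz":0,"claw":-1},
  {"x":0,"y":0,"z":-0.12,"rx":0,"ry":0,"rz":0,"claw":-1},
  {"x":0,"y":0,"z":-0.16,"rx":0,"ry":0,"rz":0,"claw":-1},
])

```text
time: 4.45
tool_pos: [0.5541, 0.0022, 0.253]
tool_rot: [-3.141, 0.001, 0.301]
contact_force: [0.6, 0.1, 0.4]
opening: 0.0454
grip_force: 10.0
```

Request:
step_arm([
  {"x":-0.28,"y":0.374,"z":0,"rx":0,"ry":0,"rz":0,"claw":-1},
  {"x":-0.28,"y":0.374,"z":0,"rx":0,"ry":0,"rz":0,"claw":-1},
  {"x":-0.28,"y":0.374,"z":0,"rx":0,"ry":0,"rz":0,"claw":-1},
  {"x":-0.28,"y":0.374,"z":0,"rx":0,"ry":0,"rz":0,"claw":-1},
  {"x":-0.28,"y":0.374,"z":0,"rx":0,"ry":0,"rz":0,"claw":-1},
  {"x":-0.28,"y":0.374,"z":0,"rx":0,"ry":0,"rz":0,"claw":-1},
  {"x":-0.28,"y":0.374,"z":0,"rx":0,"ry":0,"rz":0,"claw":-1},
  {"x":-0.28,"y":0.374,"z":0,"rx":0,"ry":0,"rz":0,"claw":-1},
  {"x":-0.28,"y":0.374,"z":0,"rx":0,"ry":0,"rz":0,"claw":-1},
  {"x":-0.28,"y":0.374,"z":0.0,"rx":0,"ry":0,"rz":0,"claw":-1},
  {"x":-0.28,"y":0.374,"z":0.0,"rx":0,"ry":0,"rz":0,"claw":-1},
  {"x":-0.28,"y":0.374,"z":0.0,"rx":0,"ry":0,"rz":0,"claw":-1},
])

```text
time: 5.45
tool_pos: [0.4372, -0.3271, 0.2518]
tool_rot: [-3.141, -0.0, 0.301]
contact_force: [-0.9, -0.5, 0.1]
opening: 0.0449
grip_force: 10.0
```

```bash
python3 -c "
from h import *
go([.436,-.327,.14],.3)"
```

```text
xyz [-0.0016 -0.0004  0.1491] rot [-0.0014 -0.0001  0.0014] rows [3. 1.]
```

Request:
step_arm([
  {"x":0,"y":0,"z":0.04,"rx":0,"ry":0,"rz":0,"claw":-1},
  {"x":0,"y":0,"z":0.08,"rx":0,"ry":0,"rz":0,"claw":-1},
  {"x":0,"y":0,"z":0.12,"rx":0,"ry":0,"rz":0,"claw":-1},
  {"x":0,"y":0,"z":0.15,"rx":0,"ry":0,"rz":0,"claw":-1},
  {"x":0,"y":0,"z":0.15,"rx":0,"ry":0,"rz":0,"claw":-1},
  {"x":0,"y":0,"z":0.15,"rx":0,"ry":0,"rz":0,"claw":0.8},
  {"x":0,"y":0,"z":0.15,"rx":0,"ry":0,"rz":0,"claw":0.8},
  {"x":0,"y":0,"z":0.15,"rx":0,"ry":0,"rz":0,"claw":0.8},
  {"x":0,"y":0,"z":0.15,"rx":0,"ry":0,"rz":0,"claw":0.8},
  {"x":0,"y":0,"z":0.15,"rx":0,"ry":0,"rz":0,"claw":0.8},
  {"x":0,"y":0,"z":0.15,"rx":0,"ry":0,"rz":0,"claw":0.8},
  {"x":0,"y":0,"z":0.15,"rx":0,"ry":0,"rz":0,"claw":0.8},
])

```text
time: 6.45
tool_pos: [0.4371, -0.3282, 0.1401]
tool_rot: [3.141, -0.0, 0.301]
contact_force: [-0.3, -0.6, -0.1]
opening: 0.0821
grip_force: 0.0
```

Request:
step_arm([
  {"x":0,"y":0,"z":-0.08,"rx":0,"ry":0,"rz":0,"claw":0.8},
  {"x":0,"y":0,"z":-0.16,"rx":0,"ry":0,"rz":0,"claw":0.8},
  {"x":0,"y":0,"z":-0.27,"rx":0,"ry":0,"rz":0,"claw":0.8},
  {"x":0,"y":0,"z":-0.27,"rx":0,"ry":0,"rz":0,"claw":0.8},
  {"x":0,"y":0,"z":-0.27,"rx":0,"ry":0,"rz":0,"claw":0.8},
  {"x":0,"y":0,"z":-0.27,"rx":0,"ry":0,"rz":0,"claw":0.8},
  {"x":0,"y":0,"z":-0.27,"rx":0,"ry":0,"rz":0,"claw":0.8},
  {"x":0,"y":0,"z":-0.27,"rx":0,"ry":0,"rz":0,"claw":0.8},
])

```text
time: 7.12
tool_pos: [0.4367, -0.3278, 0.3413]
tool_rot: [-3.141, 0.001, 0.301]
contact_force: [-0.4, -0.1, -0.1]
opening: 0.0824
grip_force: 0.0
```

```bash
python3 - <<'E'
from h import *
s=robot.observe();print(s["time"],s["qpos"])
im,d=read_camera("top");P=cloud("top",d)
C=im[245:330,415:505].reshape(-1,3);W=P[245:330,415:505].reshape(-1,3);m=C.min(1)>130
print("white in bin",m.sum(),np.nanmedian(W[m],0) if m.any() else None)
cv2.imwrite("pics/top1.png",cv2.resize(im[140:340,100:520],None,fx=1.8,fy=1.8))
go([.60,.15,.33],.5);go([.648,.268,.30],.785)
E
```

```text
7.1167 [-7.84265510e-01  3.23936976e-01  1.23870546e+00 -4.76563219e-05
  1.58014530e+00  4.85882951e-01]
white in bin 1033 [ 0.38067573 -0.20597096  0.69600604]
xyz [ 0.3968 -0.5437  0.0149] rot [-0.0033  0.0014 -0.2537] rows [13.  2.]
xyz [ 0.5046 -0.6749  0.0551] rot [-0.0035  0.0009 -0.6166] rows [16.  4.]
```

View pics/top1.png

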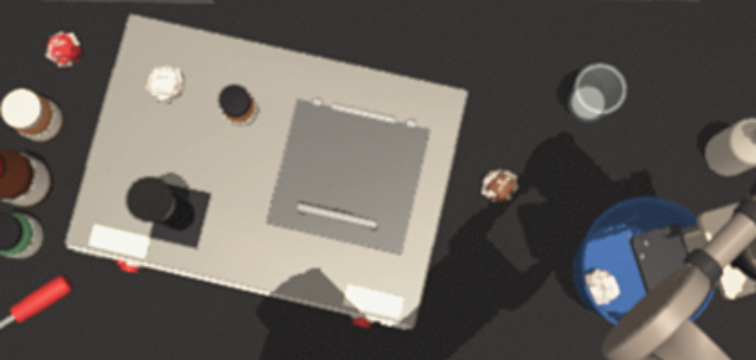

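The top view shows ball 1 in the bin at crop pixel (603,287), the lid clear, and ball 2 unmoved at (165,83).

Request:
step_arm([
  {"x":0.5,"y":-0.67,"z":0,"rx":0,"ry":0,"rz":-0.05,"claw":0.8},
  {"x":0.5,"y":-0.67,"z":0,"rx":0,"ry":0,"rz":-0.1,"claw":0.8},
  {"x":0.5,"y":-0.67,"z":0,"rx":0,"ry":0,"rz":-0.15,"claw":0.8},
  {"x":0.5,"y":-0.67,"z":0,"rx":0,"ry":0,"rz":-0.2,"claw":0.8},
  {"x":0.5,"y":-0.67,"z":0,"rx":0,"ry":0,"rz":-0.25,"claw":0.8},
  {"x":0.5,"y":-0.67,"z":0,"rx":0,"ry":0,"rz":-0.3,"claw":0.8},
  {"x":0.5,"y":-0.67,"z":0,"rx":0,"ry":0,"rz":-0.35,"claw":0.8},
  {"x":0.5,"y":-0.67,"z":0,"rx":0,"ry":0,"rz":-0.4,"claw":0.8},
  {"x":0.5,"y":-0.67,"z":0,"rx":0,"ry":0,"rz":-0.45,"claw":0.8},
  {"x":0.5,"y":-0.67,"z":0,"rx":0,"ry":0,"rz":-0.5,"claw":0.8},
  {"x":0.5,"y":-0.67,"z":0,"rx":0,"ry":0,"rz":-0.55,"claw":0.8},
  {"x":0.5,"y":-0.67,"z":0,"rx":0,"ry":0,"rz":-0.617,"claw":0.8},
])

```text
time: 8.17
tool_pos: [0.6037, 0.1453, 0.3399]
tool_rot: [-3.139, 0.003, 0.787]
contact_force: [1.7, -0.9, -0.3]
opening: 0.0826
grip_force: 0.0
```

Request:
step_arm([
  {"x":0,"y":0,"z":0,"rx":0,"ry":0,"rz":0,"claw":0.8},
  {"x":0,"y":0,"z":0,"rx":0,"ry":0,"rz":0,"claw":0.8},
  {"x":0,"y":0,"z":0,"rx":0,"ry":0,"rz":0,"claw":0.8},
])

```text
time: 8.42
tool_pos: [0.6035, 0.1431, 0.3402]
tool_rot: [-3.14, 0.003, 0.786]
contact_force: [0.6, -0.5, 0.4]
opening: 0.0827
grip_force: 0.0
```

```bash
python3 look.py w2; python3 -c "
from h import *
go([.648,.268,.34],.785)"
```

```text
[ 239   57   50   51 1819] [0.6512 0.2679 0.1458] [0.6515 0.2653 0.1529] [0.043 0.045 0.024]
xyz [ 0.1602 -0.0767  0.0009] rot [-0.0014  0.0029 -0.0008] rows [4. 1.]
```

Request:
step_arm([
  {"x":0.163,"y":-0.074,"z":0,"rx":0,"ry":0,"rz":0,"claw":0.8},
  {"x":0.163,"y":-0.074,"z":0,"rx":0,"ry":0,"rz":0,"claw":0.8},
  {"x":0.163,"y":-0.074,"z":0,"rx":0,"ry":0,"rz":0,"claw":0.8},
  {"x":0.163,"y":-0.074,"z":0,"rx":0,"ry":0,"rz":0,"claw":0.8},
  {"x":0.163,"y":-0.074,"z":0.05,"rx":0,"ry":0,"rz":0,"claw":0.8},
  {"x":0.163,"y":-0.074,"z":0.1,"rx":0,"ry":0,"rz":0,"claw":0.8},
  {"x":0.163,"y":-0.074,"z":0.15,"rx":0,"ry":0,"rz":0,"claw":0.8},
  {"x":0.163,"y":-0.074,"z":0.19,"rx":0,"ry":0,"rz":0,"claw":0.8},
  {"x":0.163,"y":-0.074,"z":0.23,"rx":0,"ry":0,"rz":0,"claw":0.8},
  {"x":0.163,"y":-0.074,"z":0.26,"rx":0,"ry":0,"rz":0,"claw":0.8},
  {"x":0.163,"y":-0.074,"z":0.284,"rx":0,"ry":0,"rz":0,"claw":0.8},
  {"x":0.163,"y":-0.074,"z":0.284,"rx":0,"ry":0,"rz":0,"claw":0.8},
])

```text
time: 9.47
tool_pos: [0.649, 0.2662, 0.1243]
tool_rot: [-3.138, 0.008, 0.783]
contact_force: [0.0, -0.6, -1.1]
opening: 0.0826
grip_force: 0.0
```

Request:
step_arm([
  {"x":0,"y":0,"z":0,"rx":0,"ry":0,"rz":0,"claw":-1},
  {"x":0,"y":0,"z":0,"rx":0,"ry":0,"rz":0,"claw":-1},
  {"x":0,"y":0,"z":0,"rx":0,"ry":0,"rz":0,"claw":-1},
  {"x":0,"y":0,"z":0,"rx":0,"ry":0,"rz":0,"claw":-1},
  {"x":0,"y":0,"z":0,"rx":0,"ry":0,"rz":0,"claw":-1},
  {"x":0,"y":0,"z":0,"rx":0,"ry":0,"rz":0,"claw":-1},
  {"x":0,"y":0,"z":0,"rx":0,"ry":0,"rz":0,"claw":-1},
  {"x":0,"y":0,"z":0,"rx":0,"ry":0,"rz":0,"claw":-1},
  {"x":0,"y":0,"z":0,"rx":0,"ry":0,"rz":0,"claw":-1},
])

```text
time: 10.22
tool_pos: [0.6514, 0.269, 0.1297]
tool_rot: [3.141, -0.001, 0.785]
contact_force: [0.3, 0.3, 4.9]
opening: 0.0419
grip_force: 9.9
```

Gripped. Lift straight up, then carry.

Request:
step_arm([
  {"x":0,"y":0,"z":-0.05,"rx":0,"ry":0,"rz":0,"claw":-1},
  {"x":0,"y":0,"z":-0.1,"rx":0,"ry":0,"rz":0,"claw":-1},
  {"x":0,"y":0,"z":-0.15,"rx":0,"ry":0,"rz":0,"claw":-1},
  {"x":0,"y":0,"z":-0.2,"rx":0,"ry":0,"rz":0,"claw":-1},
  {"x":0,"y":0,"z":-0.25,"rx":0,"ry":0,"rz":0,"claw":-1},
  {"x":0,"y":0,"z":-0.28,"rx":0,"ry":0,"rz":0,"claw":-1},
  {"x":0,"y":0,"z":-0.28,"rx":0,"ry":0,"rz":0,"claw":-1},
  {"x":0,"y":0,"z":-0.28,"rx":0,"ry":0,"rz":0,"claw":-1},
])

```text
time: 10.88
tool_pos: [0.6514, 0.2692, 0.3403]
tool_rot: [3.14, -0.002, 0.786]
contact_force: [0.9, 0.1, -1.6]
opening: 0.0422
grip_force: 9.8
```

```bash
python3 -c "
from h import *
go([.55,.0,.32],.785);go([.436,-.327,.30],.785);go([.445,-.315,.14],.785)"
```

```text
xyz [-0.3495  0.158   0.0264] rot [ 0.0017 -0.0032  0.0007] rows [7. 1.]
xyz [-0.7654  0.3588  0.0523] rot [ 0.0017 -0.0032  0.0007] rows [16.  1.]
xyz [-0.7461  0.3557  0.2657] rot [ 0.0017 -0.0032  0.0007] rows [16.  1.]
```

Request:
step_arm([
  {"x":-0.75,"y":0.36,"z":0.01,"rx":0,"ry":0,"rz":0,"claw":-1},
  {"x":-0.75,"y":0.36,"z":0.01,"rx":0,"ry":0,"rz":0,"claw":-1},
  {"x":-0.75,"y":0.36,"z":0.01,"rx":0,"ry":0,"rz":0,"claw":-1},
  {"x":-0.75,"y":0.36,"z":0.01,"rx":0,"ry":0,"rz":0,"claw":-1},
  {"x":-0.75,"y":0.36,"z":0.01,"rx":0,"ry":0,"rz":0,"claw":-1},
  {"x":-0.75,"y":0.36,"z":0.01,"rx":0,"ry":0,"rz":0,"claw":-1},
  {"x":-0.75,"y":0.36,"z":0.01,"rx":0,"ry":0,"rz":0,"claw":-1},
  {"x":-0.75,"y":0.36,"z":0.01,"rx":0,"ry":0,"rz":0,"claw":-1},
  {"x":-0.75,"y":0.36,"z":0.01,"rx":0,"ry":0,"rz":0,"claw":-1},
  {"x":-0.75,"y":0.36,"z":0.01,"rx":0,"ry":0,"rz":0,"claw":-1},
  {"x":-0.75,"y":0.36,"z":0.01,"rx":0,"ry":0,"rz":0,"claw":-1},
  {"x":-0.75,"y":0.36,"z":0.01,"rx":0,"ry":0,"rz":0,"claw":-1},
])

```text
time: 11.88
tool_pos: [0.4836, -0.2039, 0.331]
tool_rot: [-3.138, 0.001, 0.786]
contact_force: [1.0, -1.1, -0.1]
opening: 0.0423
grip_force: 9.8
```

Request:
step_arm([
  {"x":0,"y":0,"z":0,"rx":0,"ry":0,"rz":0,"claw":-1},
  {"x":0,"y":0,"z":0,"rx":0,"ry":0,"rz":0,"claw":-1},
])

```text
time: 12.05
tool_pos: [0.484, -0.2043, 0.331]
tool_rot: [-3.138, 0.001, 0.781]
contact_force: [-0.4, 1.2, -0.9]
opening: 0.0422
grip_force: 9.8
```

```bash
python3 -c "
from h import *
go([.440,-.333,.14],.785)"
```

```text
xyz [-0.1622  0.0816  0.2545] rot [-0.0049  0.0012 -0.0052] rows [6. 1.]
```

Request:
step_arm([
  {"x":-0.162,"y":0.082,"z":0.0,"rx":0,"ry":0,"rz":0,"claw":-1},
  {"x":-0.162,"y":0.082,"z":0.0,"rx":0,"ry":0,"rz":0,"claw":-1},
  {"x":-0.162,"y":0.082,"z":0.0,"rx":0,"ry":0,"rz":0,"claw":-1},
  {"x":-0.162,"y":0.082,"z":0.0,"rx":0,"ry":0,"rz":0,"claw":-1},
  {"x":-0.162,"y":0.082,"z":0.05,"rx":0,"ry":0,"rz":0,"claw":-1},
  {"x":-0.162,"y":0.082,"z":0.1,"rx":0,"ry":0,"rz":0,"claw":-1},
  {"x":-0.162,"y":0.082,"z":0.15,"rx":0,"ry":0,"rz":0,"claw":-1},
  {"x":-0.162,"y":0.082,"z":0.2,"rx":0,"ry":0,"rz":0,"claw":-1},
  {"x":-0.162,"y":0.082,"z":0.25,"rx":0,"ry":0,"rz":0,"claw":-1},
  {"x":-0.162,"y":0.082,"z":0.25,"rx":0,"ry":0,"rz":0,"claw":-1},
  {"x":-0.162,"y":0.082,"z":0.25,"rx":0,"ry":0,"rz":0,"claw":-1},
])

```text
time: 12.97
tool_pos: [0.4428, -0.3299, 0.1441]
tool_rot: [-3.136, -0.0, 0.787]
contact_force: [0.6, 0.2, 1.4]
opening: 0.0423
grip_force: 9.8
```

Request:
step_arm([
  {"x":0,"y":0,"z":0,"rx":0,"ry":0,"rz":0,"claw":0.7},
  {"x":0,"y":0,"z":0,"rx":0,"ry":0,"rz":0,"claw":0.7},
  {"x":0,"y":0,"z":0,"rx":0,"ry":0,"rz":0,"claw":0.7},
  {"x":0,"y":0,"z":0,"rx":0,"ry":0,"rz":0,"claw":0.7},
  {"x":0,"y":0,"z":0,"rx":0,"ry":0,"rz":0,"claw":0.7},
  {"x":0,"y":0,"z":0,"rx":0,"ry":0,"rz":0,"claw":0.7},
  {"x":0,"y":0,"z":0,"rx":0,"ry":0,"rz":0,"claw":0.7},
  {"x":0,"y":0,"z":-0.05,"rx":0,"ry":0,"rz":0,"claw":0.7},
  {"x":0,"y":0,"z":-0.1,"rx":0,"ry":0,"rz":0,"claw":0.7},
  {"x":0,"y":0,"z":-0.15,"rx":0,"ry":0,"rz":0,"claw":0.7},
  {"x":0,"y":0,"z":-0.2,"rx":0,"ry":0,"rz":0,"claw":0.7},
  {"x":0,"y":0,"z":-0.23,"rx":0,"ry":0,"rz":0,"claw":0.7},
])

```text
time: 13.97
tool_pos: [0.4434, -0.3326, 0.3226]
tool_rot: [3.136, -0.0, 0.785]
contact_force: [1.0, -0.9, 0.0]
opening: 0.0781
grip_force: 0.0
```

```bash
python3 - <<'E'
from h import *
go([.485,.051,.31],1.36);go([.46,-.1,.31],1.1)
E
```

```text
xyz [ 0.4009 -0.3226  0.015 ] rot [ 0.007   0.002  -0.7317] rows [10.  5.]
xyz [ 0.2349 -0.2038  0.0157] rot [ 0.0071  0.0011 -0.4007] rows [6. 3.]
```

Request:
step_arm([
  {"x":0.31,"y":-0.26,"z":0,"rx":0,"ry":0,"rz":-0.1,"claw":0.7},
  {"x":0.31,"y":-0.26,"z":0,"rx":0,"ry":0,"rz":-0.2,"claw":0.6},
  {"x":0.31,"y":-0.26,"z":0,"rx":0,"ry":0,"rz":-0.3,"claw":0.5},
  {"x":0.31,"y":-0.26,"z":0,"rx":0,"ry":0,"rz":-0.4,"claw":0.4},
  {"x":0.31,"y":-0.26,"z":0,"rx":0,"ry":0,"rz":-0.5,"claw":0.4},
  {"x":0.31,"y":-0.26,"z":0,"rx":0,"ry":0,"rz":-0.6,"claw":0.4},
  {"x":0.31,"y":-0.26,"z":0,"rx":0,"ry":0,"rz":-0.7,"claw":0.4},
  {"x":0.31,"y":-0.26,"z":0,"rx":0,"ry":0,"rz":-0.732,"claw":0.4},
  {"x":0.31,"y":-0.26,"z":0,"rx":0,"ry":0,"rz":-0.732,"claw":0.4},
  {"x":0.31,"y":-0.26,"z":0,"rx":0,"ry":0,"rz":-0.732,"claw":0.4},
  {"x":0.31,"y":-0.26,"z":0,"rx":0,"ry":0,"rz":-0.732,"claw":0.4},
  {"x":0.31,"y":-0.26,"z":0,"rx":0,"ry":0,"rz":-0.732,"claw":0.4},
])

```text
time: 14.97
tool_pos: [0.4695, -0.0311, 0.318]
tool_rot: [-3.141, 0.0, 1.358]
contact_force: [-0.2, -0.2, 0.2]
opening: 0.0644
grip_force: 0.0
```

```bash
python3 - <<'E'
from h import *
T=T_tool(); im,d=read_camera("wrist"); P=cloud("wrist",d,T); cv2.imwrite("pics/w3.png",im)
m=(P[...,2]>.148)&(P[...,2]<.18)&(P[...,0]>.44)&(P[...,0]<.54)&(P[...,1]>-.03)&(P[...,1]<.13)
S=P[m]; print(len(S),cv2.minAreaRect((S[:,:2]*1000).astype(np.float32)),np.median(S,0),np.percentile(S[:,2],95))
Q=P[(P[...,2]>.115)&(P[...,2]<.135)];print("lid z",np.median(Q[:,2]))
im,d=read_camera("top"); cv2.imwrite("pics/top2.png",cv2.resize(im[140:340,100:520],None,fx=1.8,fy=1.8))
E
```

```text
1514 ((489.212646484375, 50.70124053955078), (99.17852783203125, 9.699152946472168), 78.09938049316406) [0.48987581 0.05311682 0.16331358] 0.16501650506703175
lid z 0.11908806260922686
```

View pics/top2.png

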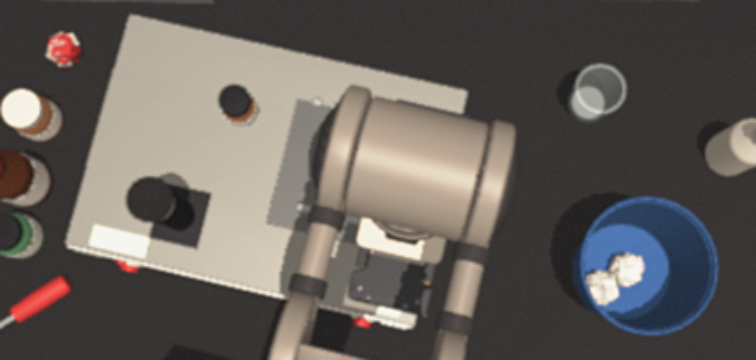

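View pics/w3.png

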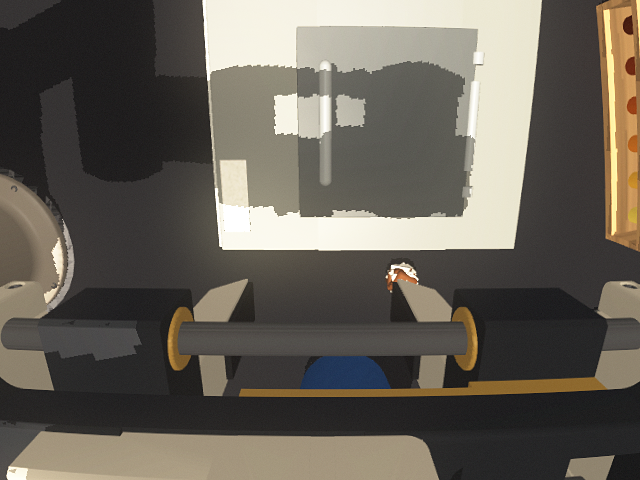

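Both balls lie in the bin at crop pixels (603,287) and (627,268). The wrist view shows the bar at column 325, rows 62–185, parallel to the tool x axis.

```bash
python3 - <<'E'
from h import *
go([.488,.051,.318],1.362);go([.488,.051,.143],1.362)
E
```

```text
xyz [ 1.121e-01  1.000e-03 -1.000e-04] rot [-0.0003  0.0003 -0.0052] rows [3. 1.]
xyz [0.1122 0.0011 0.2332] rot [-0.0003  0.0003 -0.0052] rows [5. 1.]
```

Request:
step_arm([
  {"x":0.112,"y":0.001,"z":0,"rx":0,"ry":0,"rz":-0.005,"claw":0.2},
  {"x":0.112,"y":0.001,"z":0,"rx":0,"ry":0,"rz":-0.005,"claw":0.2},
  {"x":0.112,"y":0.001,"z":0,"rx":0,"ry":0,"rz":-0.005,"claw":0.2},
  {"x":0.112,"y":0.001,"z":0.04,"rx":0,"ry":0,"rz":-0.005,"claw":0.2},
  {"x":0.112,"y":0.001,"z":0.08,"rx":0,"ry":0,"rz":-0.005,"claw":0.2},
  {"x":0.112,"y":0.001,"z":0.12,"rx":0,"ry":0,"rz":-0.005,"claw":0.2},
  {"x":0.112,"y":0.001,"z":0.15,"rx":0,"ry":0,"rz":-0.005,"claw":0.2},
  {"x":0.112,"y":0.001,"z":0.18,"rx":0,"ry":0,"rz":-0.005,"claw":0.2},
  {"x":0.112,"y":0.001,"z":0.21,"rx":0,"ry":0,"rz":-0.005,"claw":0.2},
  {"x":0.112,"y":0.001,"z":0.233,"rx":0,"ry":0,"rz":-0.005,"claw":0.2},
  {"x":0.112,"y":0.001,"z":0.233,"rx":0,"ry":0,"rz":-0.005,"claw":0.2},
  {"x":0.112,"y":0.001,"z":0.233,"rx":0,"ry":0,"rz":-0.005,"claw":0.2},
])

```text
time: 16.07
tool_pos: [0.4876, 0.0514, 0.143]
tool_rot: [-3.14, 0.0, 1.363]
contact_force: [-0.1, 0.2, 0.8]
opening: 0.0556
grip_force: 0.0
```

Request:
step_arm([
  {"x":0,"y":0,"z":0,"rx":0,"ry":0,"rz":0,"claw":-1},
  {"x":0,"y":0,"z":0,"rx":0,"ry":0,"rz":0,"claw":-1},
  {"x":0,"y":0,"z":0,"rx":0,"ry":0,"rz":0,"claw":-1},
  {"x":0,"y":0,"z":0,"rx":0,"ry":0,"rz":0,"claw":-1},
  {"x":0,"y":0,"z":0,"rx":0,"ry":0,"rz":0,"claw":-1},
  {"x":0,"y":0,"z":0,"rx":0,"ry":0,"rz":0,"claw":-1},
  {"x":0,"y":0,"z":0,"rx":0,"ry":0,"rz":0,"claw":-1},
  {"x":0,"y":0,"z":0,"rx":0,"ry":0,"rz":0,"claw":-1},
  {"x":0,"y":0,"z":0,"rx":0,"ry":0,"rz":0,"claw":-1},
  {"x":0,"y":0,"z":0,"rx":0,"ry":0,"rz":0,"claw":-1},
  {"x":0,"y":0,"z":0,"rx":0,"ry":0,"rz":0,"claw":-1},
  {"x":0,"y":0,"z":0,"rx":0,"ry":0,"rz":0,"claw":-1},
], squeeze=25)

```text
time: 17.07
tool_pos: [0.4897, 0.0518, 0.1436]
tool_rot: [3.137, -0.0, 1.364]
contact_force: [6.6, -1.5, -3.4]
opening: 0.0092
grip_force: 25.0
```

```bash
cat > arc.py <<'E'
from h import *
# hand rows: theta of lid, tool tilt follows 0.4*theta; start pose = shut
T=T_tool(); s=robot.observe(); print(s["tool_pos"],s["opening"],s["grip_force"],s["contact_force"])
g0=T[:3,3]-.019*T[:3,2]*1 ; ux=np.array([np.cos(-.2085),np.sin(-.2085),0]); uz=np.array([0,0,1.])
ax=np.array([-ux[1],ux[0],0]); h=g0+.135*ux-.041*uz; print("grasp",g0)
for th in np.radians([5,10,15,20,25,30,35,40,45,50,55,60]):
    g=h+Ro.from_rotvec(ax*th).apply(g0-h)
    R=Ro.from_rotvec(ax*th*.4).as_matrix()@T[:3,:3]
    t=g+.019*R[:,2]
    d=T[:3,:3].T@(t-T[:3,3])/.75; w=Ro.from_matrix(T[:3,:3].T@R).as_rotvec()/(np.pi/4)
    print(round(np.degrees(th)),d.round(4),w.round(4))
E
python3 arc.py
```

```text
[0.4897093  0.05177912 0.14359764] 0.009226421174186967 24.99992161989212 [ 6.58049628 -1.49822154 -3.38327063]
grasp [0.48962826 0.05179091 0.16259746]
5 [-0.      0.0046 -0.0155] [0.0444 0.0001 0.    ]
10 [-0.      0.0106 -0.0304] [0.0889 0.0002 0.    ]
15 [-0.      0.0178 -0.0448] [0.1333 0.0002 0.    ]
20 [-0.      0.0263 -0.0584] [0.1778 0.0003 0.    ]
25 [-0.      0.0359 -0.0712] [2.222e-01 4.000e-04 1.000e-04]
30 [-0.0001  0.0465 -0.083 ] [2.667e-01 5.000e-04 1.000e-04]
35 [-0.0001  0.0582 -0.0938] [3.111e-01 6.000e-04 1.000e-04]
40 [-1.000e-04  7.070e-02 -1.036e-01] [3.556e-01 7.000e-04 1.000e-04]
45 [-1.000e-04  8.400e-02 -1.121e-01] [4.e-01 7.e-04 1.e-04]
50 [-1.000e-04  9.800e-02 -1.194e-01] [4.444e-01 8.000e-04 1.000e-04]
55 [-0.0002  0.1126 -0.1255] [4.889e-01 9.000e-04 1.000e-04]
60 [-0.0002  0.1276 -0.1301] [5.333e-01 1.000e-03 1.000e-04]
```

Request:
step_arm([
  {"x":0,"y":0.005,"z":-0.008,"rx":0.022,"ry":0,"rz":0,"claw":-1},
  {"x":0,"y":0.0075,"z":-0.0155,"rx":0.044,"ry":0,"rz":0,"claw":-1},
  {"x":0,"y":0.0105,"z":-0.023,"rx":0.067,"ry":0,"rz":0,"claw":-1},
  {"x":0,"y":0.0135,"z":-0.0304,"rx":0.089,"ry":0,"rz":0,"claw":-1},
  {"x":0,"y":0.017,"z":-0.0376,"rx":0.111,"ry":0,"rz":0,"claw":-1},
  {"x":0,"y":0.021,"z":-0.0448,"rx":0.133,"ry":0,"rz":0,"claw":-1},
  {"x":0,"y":0.025,"z":-0.0516,"rx":0.156,"ry":0,"rz":0,"claw":-1},
  {"x":0,"y":0.029,"z":-0.0584,"rx":0.178,"ry":0,"rz":0,"claw":-1},
  {"x":0,"y":0.034,"z":-0.0648,"rx":0.2,"ry":0,"rz":0,"claw":-1},
  {"x":0,"y":0.039,"z":-0.0712,"rx":0.222,"ry":0,"rz":0,"claw":-1},
  {"x":0,"y":0.044,"z":-0.0771,"rx":0.244,"ry":0,"rz":0,"claw":-1},
  {"x":0,"y":0.049,"z":-0.083,"rx":0.267,"ry":0,"rz":0,"claw":-1},
], squeeze=30)

```text
time: 18.07
tool_pos: [0.522, 0.0449, 0.2051]
tool_rot: [-2.926, 0.001, 1.365]
contact_force: [-4.1, 1.1, -0.8]
opening: 0.0089
grip_force: 30.0
```

```bash
cat > arc2.py <<'E'
from h import *
T=T_tool(); s=robot.observe(); ux=np.array([np.cos(-.2085),np.sin(-.2085),0]); ax=np.array([-ux[1],ux[0],0])
h=np.array([.4896,.0518,.1605])+.135*ux-np.array([0,0,.041])
g=T[:3,3]-.019*T[:3,2]; r=g-h; a=np.degrees(np.arctan2(r[2],-(r@ux)))-16.9
print("lid deg",a,"radius",np.hypot(r[2],r@ux),"lat",r@ax,s["opening"],s["grip_force"],s["contact_force"].round(1))
tilt=np.degrees(np.arctan2(-T[:3,2]@ux, -T[2,2])); print("tilt",tilt)
r0=np.array([-.135,.041])
for th in np.arange(a+5,66,5) if a<55 else [60]:
    e=np.radians(16.9+th); p=h-.1411*np.cos(e)*ux+np.array([0,0,.1411*np.sin(e)])+ax*(r@ax)
    R=Ro.from_rotvec(ax*np.radians((th-a)*.4)).as_matrix()@T[:3,:3]; t=p+.019*R[:,2]
    print(round(th,1),(T[:3,:3].T@(t-T[:3,3])/.75).round(4),(Ro.from_matrix(T[:3,:3].T@R).as_rotvec()/(np.pi/4)).round(3))
E
python3 arc2.py
```

```text
lid deg 29.92872511069551 radius 0.1428830829054539 lat -5.5851824882127005e-05 0.008912159907155822 30.004631280899048 [-4.1  1.1 -0.8]
tilt 12.356734598261317
34.9 [-0.      0.0109 -0.0118] [ 0.044  0.    -0.   ]
39.9 [-0.0001  0.021  -0.024 ] [ 0.089  0.    -0.   ]
44.9 [-0.0001  0.0322 -0.0353] [ 0.133  0.    -0.   ]
49.9 [-0.0001  0.0442 -0.0455] [ 0.178  0.    -0.   ]
54.9 [-0.0002  0.0571 -0.0546] [ 0.222  0.    -0.   ]
59.9 [-0.0002  0.0707 -0.0625] [ 0.267  0.001 -0.   ]
64.9 [-0.0002  0.085  -0.0691] [ 0.311  0.001 -0.   ]
```

Tracking well at 30°, so continue to 60°.

Request:
step_arm([
  {"x":0,"y":0.0055,"z":-0.006,"rx":0.022,"ry":0,"rz":0,"claw":-1},
  {"x":0,"y":0.011,"z":-0.012,"rx":0.044,"ry":0,"rz":0,"claw":-1},
  {"x":0,"y":0.016,"z":-0.018,"rx":0.067,"ry":0,"rz":0,"claw":-1},
  {"x":0,"y":0.021,"z":-0.024,"rx":0.089,"ry":0,"rz":0,"claw":-1},
  {"x":0,"y":0.0265,"z":-0.0297,"rx":0.111,"ry":0,"rz":0,"claw":-1},
  {"x":0,"y":0.032,"z":-0.0353,"rx":0.133,"ry":0,"rz":0,"claw":-1},
  {"x":0,"y":0.038,"z":-0.0405,"rx":0.156,"ry":0,"rz":0,"claw":-1},
  {"x":0,"y":0.044,"z":-0.0455,"rx":0.178,"ry":0,"rz":0,"claw":-1},
  {"x":0,"y":0.0505,"z":-0.05,"rx":0.2,"ry":0,"rz":0,"claw":-1},
  {"x":0,"y":0.057,"z":-0.0546,"rx":0.222,"ry":0,"rz":0,"claw":-1},
  {"x":0,"y":0.064,"z":-0.0587,"rx":0.244,"ry":0,"rz":0,"claw":-1},
  {"x":0,"y":0.0707,"z":-0.0625,"rx":0.267,"ry":0,"rz":0,"claw":-1},
])

```text
time: 19.07
tool_pos: [0.5825, 0.032, 0.2433]
tool_rot: [-2.718, 0.001, 1.365]
contact_force: [-7.3, -0.2, 14.6]
opening: 0.0087
grip_force: 30.0
```

Request:
step_arm([
  {"x":0,"y":0,"z":0,"rx":0,"ry":0,"rz":0,"claw":-1},
  {"x":0,"y":0,"z":0,"rx":0,"ry":0,"rz":0,"claw":-1},
  {"x":0,"y":0,"z":0,"rx":0,"ry":0,"rz":0,"claw":-1},
  {"x":0,"y":0,"z":0,"rx":0,"ry":0,"rz":0,"claw":-1},
  {"x":0,"y":0,"z":0,"rx":0,"ry":0,"rz":0,"claw":-1},
  {"x":0,"y":0,"z":0,"rx":0,"ry":0,"rz":0,"claw":-1},
])

```text
time: 19.57
tool_pos: [0.5828, 0.0319, 0.2432]
tool_rot: [-2.721, 0.001, 1.364]
contact_force: [-6.3, -0.7, 14.5]
opening: 0.009
grip_force: 30.0
```

```bash
python3 arc2.py; python3 - <<'E'
from h import *
im,d=read_camera("scene"); cv2.imwrite("pics/s2.png",im)
E
```

```text
lid deg 60.33602658103094 radius 0.14461676439438592 lat -0.00011299151659485782 0.009013772783067553 29.99970406293869 [-6.3 -0.7 14.5]
tilt 24.099144586272015
60 [0.     0.002  0.0044] [-0.003 -0.     0.   ]
```

View pics/s2.png

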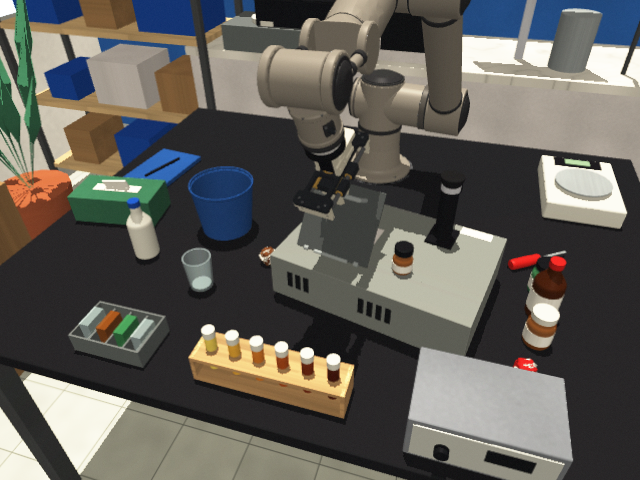

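The scene view shows the lid raised at about (345,225), gripped at the handle, with the tube, jars and bin undisturbed. I'll relieve the residual vertical push and check the angle by depth.

Request:
step_arm([
  {"x":0,"y":0,"z":-0.001,"rx":0,"ry":0,"rz":0,"claw":-1},
  {"x":0,"y":0,"z":-0.002,"rx":0,"ry":0,"rz":0,"claw":-1},
  {"x":0,"y":0,"z":-0.003,"rx":0,"ry":0,"rz":0,"claw":-1},
  {"x":0,"y":0,"z":-0.003,"rx":0,"ry":0,"rz":0,"claw":-1},
  {"x":0,"y":0,"z":-0.003,"rx":0,"ry":0,"rz":0,"claw":-1},
  {"x":0,"y":0,"z":-0.003,"rx":0,"ry":0,"rz":0,"claw":-1},
  {"x":0,"y":0,"z":-0.003,"rx":0,"ry":0,"rz":0,"claw":-1},
  {"x":0,"y":0,"z":-0.003,"rx":0,"ry":0,"rz":0,"claw":-1},
])

```text
time: 20.28
tool_pos: [0.5841, 0.0317, 0.2436]
tool_rot: [-2.721, 0.001, 1.364]
contact_force: [-3.7, -0.7, 7.3]
opening: 0.0087
grip_force: 30.0
```

```bash
python3 arc2.py; python3 - <<'E'
from h import *
im,d=read_camera("scene"); P=cloud("scene",d)
S=P[222:250,325:368].reshape(-1,3); S=S[np.isfinite(S[:,0])&(S[:,2]>.135)]
c=np.median(S,0); 
for _ in range(4):
    n=np.linalg.svd(S-S.mean(0),full_matrices=False)[2][2]; e=abs((S-S.mean(0))@n); S=S[e<max(2*np.median(e),.002)]
print(len(S),c,"lid angle",np.degrees(np.arccos(abs(n[2]))))
im,d=read_camera("top");P=cloud("top",d)
W=P[240:335,410:505].reshape(-1,3);S=W[(W[:,2]>.13)&(W[:,2]<.15)];print("bin",len(S),cv2.minEnclosingCircle((S[:,:2]*1000).astype(np.float32)))
m=(im.min(2)>130); m[:255]=0;m[325:]=0;m[:,:420]=0;m[:,495:]=0; S=P[m]; print("white",m.sum(),S.min(0),S.max(0))
E
```

```text
lid deg 60.8786598632966 radius 0.14472585048550374 lat -0.00011503739739391911 0.008719656186514864 29.998669624328613 [-3.7 -0.7  7.3]
tilt 24.119792434065598
60 [0.     0.0007 0.0056] [-0.008 -0.     0.   ]
885 [0.60472061 0.0508681  0.16741735] lid angle 59.762394820487636
bin 735 ((436.5034484863281, -326.6785583496094), 83.68408203125)
white 543 [nan nan nan] [nan nan nan]
```

The lid is at about 60° and held, the bin hasn't moved, and both balls are inside. Handing in.

```bash
python3 -c "
from cell import robot
print(robot.hand_in())"
```

```text
the job is handed in; nothing more can be done
None
```

I put both paper balls in the blue bin while the lid was shut, then lifted the lid to about 60° and handed in still holding its handle; no verdict was returned.

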